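# Unhook the squat ink can and stand it on the slab

### The arm

A 6-joint arm with a two-finger parallel gripper is mounted at the origin on the work surface. World frame = base frame: x ahead of the robot, y to its left, z up, the work surface at z = 0. Lengths are in m, angles in rad, forces in N, time in s.
With the tool pointing down it reaches from about 0.325 to 0.85 m from the base axis. Payload 4.4 kg.
Tool frame: the origin (TCP) lies on the centre line of the jaws, within the pads' length; the fingertips stand 25 mm ahead of it and the grasp point (between the pads) lies 6 mm ahead of it; z points along the fingers, y is the line along which they close (so a half turn about z gives the same grasp; the last joint's range is limited). The gripper opens to 94 mm and grips with 3 to 60 N. Pads are 16 mm wide; open, the fingers measure 119 mm over their backs; the gripper's body (75 mm by 177 mm) begins 78 mm behind the grasp point.
Start: joints at [0.985, 0.207, 1.542, -0, 1.393, -0.15], TCP at [0.243, 0.521, 0.23] pointing down, gripper open.
Joint ranges: [-2.73, 2.73], [-0.86, 2.22], [0.23, 2.46], [-1.11, 4.25], [0.08, 2.63], [-2.82, 2.82]. Speed limits (rad/s): [2.79, 2.79, 3.14, 3.14, 3.14, 3.14].

### API

Orientations are given as a unit quaternion [x, y, z, w].
In Python, from station import sense, grab_frame, calibration, finish_job, trace gives the robot as it stands.
- The arm moves only by the tool jog_arm, never from a script. Its argument "plan" is a list of rows, each an object with "fingers": the finger opening in mm, from 0 to 94; "delta_pos": the shift along the world's x, y, z in units of 60 mm (1.0 is 60 mm), a list of three; "delta_rot": the turn, a rotation vector about the world's x, y, z in units of 8 degrees (1.0 is 8 degrees), a list of three. A call has 1 to 10 rows; each row shifts and turns the commanded pose from where the row before left it; what a row does not reach is not made up. A row lasts 1/8 s, in which the tool goes at most 62.5 mm and 10.7 degrees, less where a joint would pass 70% of its speed; a pose out of reach is approached as far as the arm can. A call is refused whole if a number of a shift passes 1 or a number of a turn 1, either way. A call with a gripper value outside its range is refused whole. The fingers move at their own pace and stop on an object; "newtons" is the grip in N (left out, the last holds). Time passes only in rows, so rows that do not move let the fingers close. It gives the time, the measured TCP pose, the force, the opening and the grip force at its end, in the units of the state.
- sense(): the state, without advancing time (a new reading comes with each control period).
- grab_frame(name): name is "scene" or "side" or "wrist"; returns (picture, depth): 480x640x3 uint8, red, green, blue; 480x640 float32, m along the optical axis (not along the pixel's ray), 0 where there is no reading.
- calibration(name): a dict with "K" (3x3 intrinsics, pixels), "pose" (4x4, takes a point from camera to world coordinates). Camera axes: x right, y down, z forward; pixel columns grow to the right and rows downward; lengths in m; the calibration is good to about 2 mm. A picture is of the moment at which its call begins: read the wrist's pose just before it. calibration takes no time and is no camera call; for the wrist camera it gives the pose at the moment of the call.
- finish_job(): hands the job in; it is judged then, once.
Trained networks look in the newest picture that a camera, given by its name, has taken for a name from the list of things; names that differ only in an ending like _2 or _b are one class to them, and where a whole thing is asked for, a point or a joint stands for the part that bears it (a point fixed in the world has none). Each returns a list of dicts, best first, with "p" (0 to 1); they miss things now and then, are a little off and sometimes report something else, mostly with a low value. They report only what shows in the picture. A call takes as long as a camera call. They do not tell look-alikes from the thing itself.
- trace(label, camera): "pixels" (480x640 bool, what is visible of it) and "extent" ([centre column, centre row, width, height] in pixels, round what is visible of it).
The state is a dict: "time": time; "joint_pos": joint angles; "qd": joint speeds; "joint_efforts": joint torques, N m; "position": TCP position; "tool_rot": TCP orientation; "force": force on the tool from outside, world axes, zero at the start; "torque": the same for the moment, N m; "opening": finger opening in m; "finger_force": force on a finger pad.
Only numpy, scipy, OpenCV 4.12 (cv2) and the standard library are available. Lean on these libraries where they do the work, as an engineer would, in place of code of your own. Each camera call takes 0.05 s, during which the arm holds its last target. There are 200 camera calls.

### The job

Two ink cans hang by their stirrup handles on safety hooks in the print shop. Take the squat one, not the tall one: press its handle back against the hook's sprung keeper to open it, lift the handle up past the hook's nose and draw the can off the hook, then set it down upright in the middle of the stone ink slab, without dropping it, and let go.

Things in the scene. Friction and masses are not known exactly. Their poses are not given: they have to be found in the camera images.
- squat_can: Squat ink can, 70 mm dia, 56 mm tall, 0.35 kg, hanging 67 mm above the table (tall twin: 100 mm). Origin: centre of underside, z up. Rigid flat-steel stirrup stands on the lid in its y-z plane: two sides 14 mm wide in x, outsides 54 mm apart (grip across them, along y, about 14 mm below the top); crossbar underside z=128, top z=134 mm. Axes start parallel to the stand's, within 5 deg.
- hook_stand: Fixed steel stand carrying the squat can (the other is alike). Origin: on the table below the hook's throat; x runs from nose back to post, y along the crossbar, z up. Arm 12 mm wide, top (throat floor) z=195, ends x=-19; nose over the throat x=-19 to 5, z=206 to 213; lug under the arm x=4 to 18, down to z=166, inside the stirrup; post x=85 to 105, up to z=195; base x=-10 to 120, 80 wide (mm).
- hook_stand_keeper (a joint): Sprung keeper, a steel plate 20 mm wide, top z=215 mm, shutting the throat at x=9 mm of the stand. Rad: 0 shut; it swings back along stand +x, up to 1.05; opening takes 2 to 4 N. To unhook: push the can 20 mm (15 to 28) along stand +x (keeper then near 0.7), lift 31 mm (22 to 40; more hits the lug), draw 80 mm or more along -x before rising or turning. It shuts itself.
- slab: Fixed square slab of pale stone, 120 by 120 mm, 15 mm thick, on the table between the two stands. Origin: centre of its underside; the can goes on its top face, 15 mm above the table.
Not all that is in view belongs to the job. Several things look just like the slab: the one meant starts farthest to the robot's right.

How it is judged:
By the outcome, as a careful person would: the job done as asked, in the order asked, and still so for the second after the job is handed in, with the robot touching nothing.
It also fails if it takes over 38 s, if anything falls off the work surface, if the arm or the gripper's body presses on something with over 40 N, if the wrist force passes 120 N, or if a joint passes its speed limit or range.

## Working session

There is one attempt and no reset: what is moved stays moved. The work goes in short steps, Python scripts to look and compute and a tool call to move; the robot and the scene stay as the last step left them, time stands still between calls to the robot, and variables do not carry over. Pictures are saved under pics/ and viewed, at most 10 in all, crops included, and the job is handed in when it is done.

Besides the shell and the picture viewer there is one more tool, called after "Emit:" as name([rows], argument=value, ...), one row to a line, values as JSON. jog_arm: Moves the arm, as the interface text tells. Its arguments: {"type":"object","properties":{"plan":{"type":"array","items":{"type":"object","properties":{"fingers":{"type":"number"},"delta_pos":{"type":"array","items":{"type":"number"}},"delta_rot":{"type":"array","items":{"type":"number"}}}}},"newtons":{"type":"number"}},"required":["plan"]}

```bash
mkdir -p pics; cat > h.py <<'E'
import numpy as np, cv2
from station import *
def pts(cam, d, mask):
    c=calibration(cam); K=np.array(c["K"]);P=np.array(c["pose"])
    v,u=np.nonzero(mask&(d>0)); z=d[v,u]
    X=np.stack([(u-K[0,2])*z/K[0,0],(v-K[1,2])*z/K[1,1],z],1)
    return X@P[:3,:3].T+P[:3,3]
E
python3 - <<'E'
from h import *
for c in ["scene","side"]:
    im,d=grab_frame(c); cv2.imwrite(f"pics/{c}0.png",im[:,:,::-1]); np.save(c+"d.npy",d)
    for l in ["squat_can","hook_stand","slab"]:
        for r in trace(l,c):
            p=pts(c,d,r["pixels"])
            if len(p): print(c,l,round(r["p"],2),np.round(r["extent"]),len(p),np.round(np.median(p,0),3),np.round(np.percentile(p,[2,98],axis=0),3).tolist())
print(sense()["time"],sense()["tool_rot"])
E
```

```text
scene squat_can 0.74 [287. 318.  46.  96.] 2884 [ 0.636 -0.188  0.122] [[0.599, -0.208, 0.071], [0.659, -0.147, 0.201]]
scene hook_stand 0.97 [313. 347.  97. 173.] 6762 [ 0.702 -0.168  0.017] [[0.618, -0.207, 0.006], [0.743, -0.126, 0.212]]
scene slab 0.96 [338. 299.  80.  60.] 1963 [0.559 0.001 0.015] [[0.491, -0.146, 0.001], [0.654, 0.046, 0.152]]
scene slab 0.58 [301. 238.  79.  50.] 1998 [0.37  0.061 0.015] [[0.304, 0.008, 0.003], [0.42, 0.126, 0.017]]
side squat_can 0.82 [410. 288.  48.  86.] 2490 [ 0.618 -0.194  0.122] [[0.591, -0.209, 0.07], [0.649, -0.15, 0.201]]
side hook_stand 0.72 [433. 301.  86. 127.] 4554 [ 0.698 -0.169  0.046] [[0.608, -0.209, 0.003], [0.742, -0.126, 0.213]]
side slab 0.78 [232. 286.  75.  54.] 2747 [0.357 0.055 0.015] [[0.302, 0.007, 0.001], [0.417, 0.126, 0.017]]
side slab 0.76 [336. 296.  87.  60.] 2998 [ 0.55  -0.029  0.015] [[0.49, -0.084, 0.0], [0.617, 0.042, 0.017]]
0.4 [ 2.16185156e-01  9.76352366e-01 -1.80818725e-04 -4.93829160e-05]
```

View pics/scene0.png

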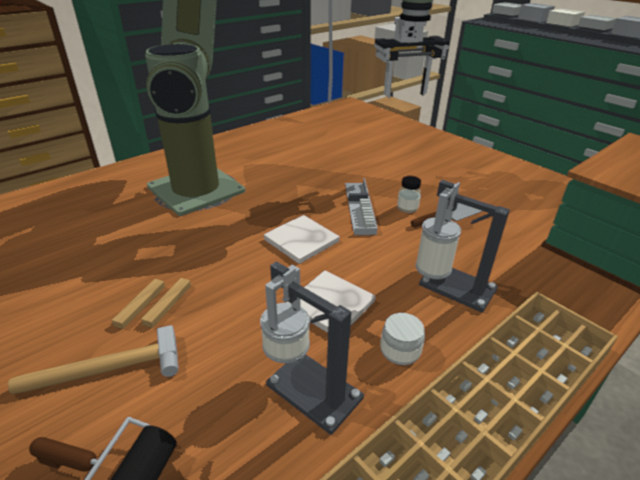

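View pics/side0.png

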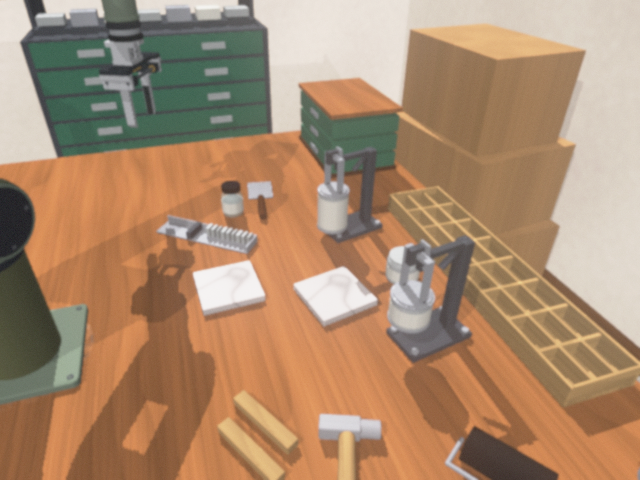

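The scene picture shows the squat can on the near stand (about 287,318) and the tall can on the far stand (440,245). There are two look-alike slabs, at (338,299) and (301,238). The right-hand one, at world y≈-0.02, is the one meant. Next I'll measure the stand, the can and the slab more closely.

```bash
cat > m.py <<'E'
from h import *
def rect(p): 
    r=cv2.minAreaRect((p[:,:2]*1000).astype(np.float32)); return [np.round(x,1) for x in r]
A={}
for c in ["scene","side"]:
    d=np.load(c+"d.npy"); p=pts(c,d,np.ones_like(d,bool)); A[c]=p
    x,y,z=p.T
    print(c)
    st=p[(x>.56)&(x<.8)&(y<-.1)&(y>-.27)]
    zz=st[:,2]
    b=st[(zz>.004)&(zz<.03)]; print(" base",rect(b),np.median(b[:,2]),len(b))
    t=st[(zz>.188)&(zz<.23)]; print(" top",rect(t),len(t))
    n=st[(zz>.192)&(zz<.203)]; print(" n",np.round(np.percentile(n,[1,50,99],axis=0),3).tolist())
    lid=st[(zz>.117)&(zz<.128)&(st[:,0]<.68)]
    print(" lid",cv2.minEnclosingCircle((lid[:,:2]*1000).astype(np.float32)),len(lid))
    body=st[(zz>.072)&(zz<.115)&(st[:,0]<.66)]
    from scipy.optimize import least_squares
    s=least_squares(lambda q:np.hypot(body[:,0]-q[0],body[:,1]-q[1])-.035,[.63,-.17],loss="soft_l1",f_scale=.002); print(" can axis",s.x,len(body))
    arm=st[(zz>.15)&(zz<.22)&(st[:,0]>.65)]
    print(" arm line",np.polyfit(arm[:,0],arm[:,1],1),len(arm))
    sl=p[(x>.46)&(x<.64)&(y<.08)&(y>-.12)&(z>.012)&(z<.02)]; print(" slab",rect(sl),len(sl))
E
python3 m.py
```

```text
scene
 base [array([ 679.1, -163.9]), array([131.3,  81.4]), np.float64(9.8)] 0.012371957233398845 3526
 top [array([ 666.8, -165.4]), array([124.9,  55.6]), np.float64(12.4)] 1568
 n [[0.61, -0.202, 0.192], [0.665, -0.167, 0.196], [0.728, -0.147, 0.202]]
 lid ((625.1688842773438, -174.29673767089844), 36.08587646484375) 1205
 can axis [ 0.62368596 -0.17347246] 941
 arm line [ 0.12024122 -0.24804706] 1376
 slab [array([552.9, -18. ]), array([122. , 122.2]), np.float64(11.0)] 1755
side
 base [array([ 704.3, -185.4]), array([191.4, 169.1]), np.float64(0.0)] 0.01235856647374356 2405
 top [array([ 667.1, -174.3]), array([125.6,  55.3]), np.float64(1.5)] 1022
 n [[0.606, -0.202, 0.192], [0.651, -0.17, 0.196], [0.727, -0.148, 0.203]]
 lid ((625.041259765625, -175.1715545654297), 36.402957916259766) 902
 can axis [ 0.625833   -0.17333544] 844
 arm line [ 0.06116718 -0.20772137] 911
 slab [array([553.2, -18.4]), array([120.5, 123.4]), np.float64(11.5)] 2558
```

Emit:
jog_arm([
  {"fingers": 94, "delta_pos": [0, 0, 1]},
  {"delta_pos": [0.2, -0.4, 0.8], "fingers": 94},
  {"delta_pos": [0.46, -0.82, 0], "delta_rot": [0, 0, 0.4], "fingers": 94},
  {"delta_pos": [0.46, -0.82, 0], "delta_rot": [0, 0, 0.4], "fingers": 94},
  {"delta_pos": [0.46, -0.82, 0], "delta_rot": [0, 0, 0.4], "fingers": 94},
  {"delta_pos": [0.46, -0.82, 0], "delta_rot": [0, 0, 0.4], "fingers": 94},
  {"delta_pos": [0.46, -0.82, 0], "delta_rot": [0, 0, 0.4], "fingers": 94},
  {"delta_pos": [0.46, -0.82, 0], "delta_rot": [0, 0, 0.4], "fingers": 94},
  {"delta_pos": [0.46, -0.82, 0], "delta_rot": [0, 0, 0.4], "fingers": 94},
  {"delta_pos": [0.46, -0.82, 0], "delta_rot": [0, 0, 0.4], "fingers": 94},
])

```text
schema error: expected keys fingers, delta_pos, delta_rot
```

Emit:
jog_arm([
  {"delta_pos": [0.46, -0.82, 0], "delta_rot": [0, 0, 0.4], "fingers": 94},
  {"delta_pos": [0.46, -0.82, 0], "delta_rot": [0, 0, 0.4], "fingers": 94},
  {"delta_pos": [0.46, -0.82, 0], "delta_rot": [0, 0, 0.35], "fingers": 94},
  {"delta_pos": [0.46, -0.82, 0], "delta_rot": [0, 0, 0], "fingers": 94},
  {"delta_pos": [0.46, -0.82, 0], "fingers": 94},
  {"fingers": 94},
  {"fingers": 94},
])

```text
schema error: expected keys fingers, delta_pos, delta_rot
```

```bash
python3 - <<'E'
from h import *
s=sense(); print(s["time"],s["position"],s["tool_rot"],s["force"],s["joint_pos"])
im,d=grab_frame("wrist"); cv2.imwrite("pics/w1.png",im[:,:,::-1]); np.save("wristd.npy",d)
p=pts("wrist",d,np.ones_like(d,bool)); x,y,z=p.T
m=(z>.19)&(z<.23)&(abs(x-.66)<.1)&(abs(y+.17)<.06)
q=p[m]; c=q[(q[:,2]>.197)&(q[:,2]<.204)&(q[:,0]<.66)]
print("crossbar",cv2.minAreaRect((c[:,:2]*1000).astype(np.float32)),len(c),np.median(c[:,2]))
a=q[(q[:,0]>.65)&(q[:,2]<.2)]; print("arm",np.polyfit(a[:,0],a[:,1],1),np.percentile(a,[1,50,99],axis=0).tolist())
E
```

```text
0.4 [0.2426832  0.52115006 0.23026893] [ 2.16185156e-01  9.76352366e-01 -1.80818725e-04 -4.93829160e-05] [0.15736722 0.3970944  0.38484054] [ 9.84499618e-01  2.06738820e-01  1.54170802e+00 -3.86981474e-05
  1.39351875e+00 -1.50478813e-01]
crossbar ((0.0, 0.0), (0.0, 0.0), 0.0) 0 nan
  return _methods._mean(a, axis=axis, dtype=dtype,
  ret = ret.dtype.type(ret / rcount)
Traceback (most recent call last):
TypeError: expected non-empty vector for x
```

View pics/w1.png

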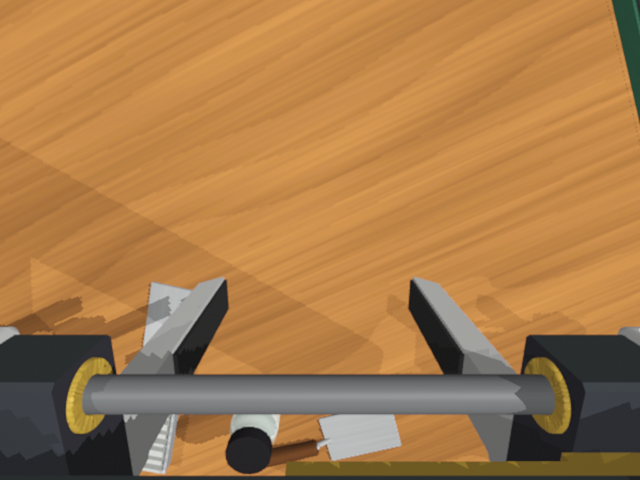

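Both calls were refused because every row needs all three keys, so the arm hasn't moved. The wrist view shows bare table, with the fingers at about (200,320) and (430,320). I'll resend the moves with complete rows.

Emit:
jog_arm([
  {"fingers": 94, "delta_pos": [0, 0, 1], "delta_rot": [0, 0, 0]},
  {"delta_pos": [0.2, -0.4, 0.8], "delta_rot": [0, 0, 0], "fingers": 94},
  {"delta_pos": [0.46, -0.82, 0], "delta_rot": [0, 0, 0.4], "fingers": 94},
  {"delta_pos": [0.46, -0.82, 0], "delta_rot": [0, 0, 0.4], "fingers": 94},
  {"delta_pos": [0.46, -0.82, 0], "delta_rot": [0, 0, 0.4], "fingers": 94},
  {"delta_pos": [0.46, -0.82, 0], "delta_rot": [0, 0, 0.4], "fingers": 94},
  {"delta_pos": [0.46, -0.82, 0], "delta_rot": [0, 0, 0.4], "fingers": 94},
  {"delta_pos": [0.46, -0.82, 0], "delta_rot": [0, 0, 0.4], "fingers": 94},
  {"delta_pos": [0.46, -0.82, 0], "delta_rot": [0, 0, 0.4], "fingers": 94},
  {"delta_pos": [0.46, -0.82, 0], "delta_rot": [0, 0, 0.4], "fingers": 94},
])

```text
time: 1.7
position: [0.4762, 0.102, 0.3388]
tool_rot: [-0.006, 1.0, 0.0, 0.0]
force: [0.6, -0.3, 0.5]
opening: 0.094
finger_force: 0.0
```

Emit:
jog_arm([
  {"delta_pos": [0.4, -0.8, 0], "delta_rot": [0, 0, 0.4], "fingers": 94},
  {"delta_pos": [0.4, -0.8, 0], "delta_rot": [0, 0, 0.4], "fingers": 94},
  {"delta_pos": [0.4, -0.8, 0], "delta_rot": [0, 0, 0.3], "fingers": 94},
  {"delta_pos": [0.4, -0.8, 0], "delta_rot": [0, 0, 0], "fingers": 94},
  {"delta_pos": [0.4, -0.8, 0], "delta_rot": [0, 0, 0], "fingers": 94},
  {"delta_pos": [0.4, -0.6, 0], "delta_rot": [0, 0, 0], "fingers": 94},
  {"delta_pos": [0, 0, 0], "delta_rot": [0, 0, 0], "fingers": 94},
])

```text
time: 2.58
position: [0.62, -0.1751, 0.3369]
tool_rot: [-0.08, 0.997, 0.0, -0.001]
force: [0.0, 0.4, 0.3]
opening: 0.0942
finger_force: 0.0
```

```bash
cat > w.py <<'E'
from h import *
s=sense(); print(s["time"],s["position"],s["tool_rot"],s["force"],s["joint_pos"]); print(calibration("wrist")["pose"])
im,d=grab_frame("wrist"); cv2.imwrite("pics/w2.png",im[:,:,::-1]); np.save("wristd.npy",d)
p=pts("wrist",d,np.ones_like(d,bool)); x,y,z=p.T
m=(z>.17)&(z<.23)&(abs(x-.66)<.1)&(abs(y+.17)<.06)
q=p[m]; c=q[(q[:,2]>.197)&(q[:,2]<.204)&(q[:,0]<.66)]
if len(c): print("crossbar",cv2.minAreaRect((c[:,:2]*1000).astype(np.float32)),len(c),np.median(c[:,2]))
a=q[(q[:,0]>.65)&(q[:,2]<.2)]
if len(a): print("arm",np.polyfit(a[:,0],a[:,1],1),np.percentile(a,[1,50,99],axis=0).tolist())
E
python3 w.py
```

```text
2.575 [ 0.62004035 -0.17510856  0.33688863] [-8.04321084e-02  9.96759744e-01  2.28198764e-04 -7.97421170e-04] [0.01172644 0.38393414 0.33450716] [-4.09266591e-01  3.00406430e-01  1.20965148e+00 -3.48208695e-04
  1.63315679e+00 -2.14112256e+00]
[[-0.16141442  0.95304665  0.25621763  0.54465889]
 [ 0.98688506  0.1554042   0.04367393 -0.18808858]
 [ 0.00180599  0.25990695 -0.96563198  0.4908147 ]
 [ 0.          0.          0.          1.        ]]
crossbar ((618.9202880859375, -173.55502319335938), (28.785409927368164, 53.76095962524414), 10.191532135009766) 996 0.20089782525085614
arm [ 0.15835981 -0.26871796] [[0.6508845523190505, -0.1700746330821312, 0.17248650263070592], [0.7004010131382228, -0.15997668206880333, 0.1948477529656738], [0.7263131420662422, -0.1442517043633429, 0.19653485955434474]]
```

View pics/w2.png

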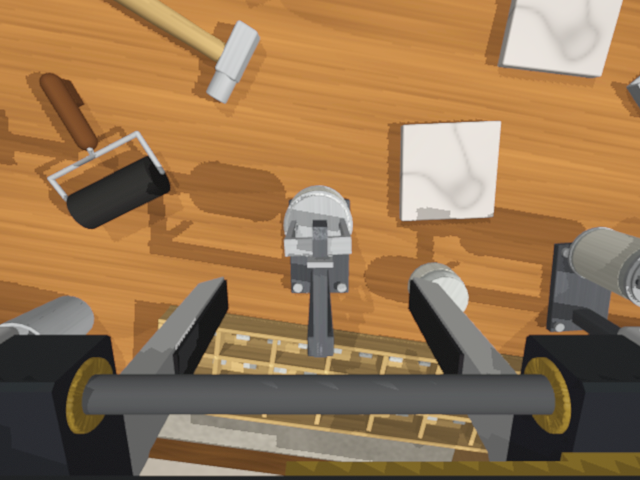

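The wrist view shows the squat can's stirrup level across columns 285–352 at row 243, centred between the fingers at column 319. So the can's yaw is within about 1° of the tool. Descending now.

Emit:
jog_arm([
  {"delta_pos": [0.08, 0.02, -0.6], "delta_rot": [0, 0, 0], "fingers": 94},
  {"delta_pos": [0, 0, -0.6], "delta_rot": [0, 0, 0], "fingers": 94},
  {"delta_pos": [0, 0, -0.6], "delta_rot": [0, 0, 0], "fingers": 94},
  {"delta_pos": [0, 0, -0.4], "delta_rot": [0, 0, 0], "fingers": 94},
  {"delta_pos": [0, 0, -0.2], "delta_rot": [0, 0, 0], "fingers": 94},
  {"delta_pos": [0, 0, 0], "delta_rot": [0, 0, 0], "fingers": 94},
  {"delta_pos": [0, 0, 0], "delta_rot": [0, 0, 0], "fingers": 94},
])

```text
time: 3.5
position: [0.6252, -0.1711, 0.1962]
tool_rot: [-0.082, 0.997, -0.001, 0.001]
force: [-0.7, 0.5, 0.2]
opening: 0.0942
finger_force: 0.0
```

```bash
sed -i 's/w2.png/w3.png/' w.py; python3 w.py
```

```text
3.5 [ 0.62518766 -0.17114379  0.19624951] [-8.24357653e-02  9.96595358e-01 -6.55970261e-04  1.26741150e-03] [-0.70016286  0.45338269  0.23705871] [-4.00590412e-01  3.84252108e-01  1.38645564e+00  1.60780808e-05
  1.36803074e+00 -2.13644896e+00]
[[-1.65342512e-01  9.51308498e-01  2.60142259e-01  5.49199731e-01]
 [ 9.86236175e-01  1.59552819e-01  4.33717094e-02 -1.84209323e-01]
 [-2.46554951e-04  2.63732894e-01 -9.64595718e-01  3.49862231e-01]
 [ 0.00000000e+00  0.00000000e+00  0.00000000e+00  1.00000000e+00]]
crossbar ((618.82470703125, -171.68531799316406), (29.1767520904541, 116.7818374633789), 10.119091987609863) 3963 0.2005040437479804
arm [ 0.15612309 -0.26980665] [[0.650829447916866, -0.173459607814144, 0.1708574680714853], [0.6968117517686777, -0.16294534617187983, 0.1943247998009013], [0.7109953759588099, -0.14753960456729254, 0.19573352078237313]]
```

View pics/w3.png

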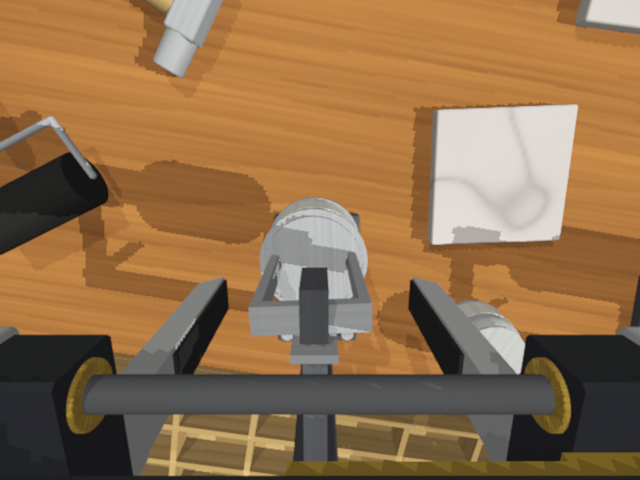

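```bash
python3 - <<'E'
from h import *
d=np.load("wristd.npy"); p=pts("wrist",d,np.ones_like(d,bool))
t=np.radians(9.3); q=p-np.array([.6245,-.1735,0]); X=q[:,0]*np.cos(t)+q[:,1]*np.sin(t); Y=-q[:,0]*np.sin(t)+q[:,1]*np.cos(t)
Z=q[:,2]
for n,m in [("bar",(Z>.1985)&(Z<.2035)&(abs(Y)>11)|((Z>.1985)&(Z<.2035)&(abs(Y)>.011)&(abs(Y)<.033)&(abs(X)<.03))),("nose",(Z>.21)&(Z<.216)&(abs(Y)<.02)&(abs(X)<.05))]:
    print(n,m.sum(),np.percentile(X[m],[1,50,99]),np.percentile(Y[m],[1,50,99]),np.median(Z[m]))
for s in (-1,1):
    m=(Z>.1985)&(Z<.2035)&(Y*s>.011)&(Y*s<.033)&(abs(X)<.03); print(s,np.percentile(X[m],[5,50,95]))
E
```

```text
bar 2219 [-0.00832956 -0.00077122  0.0072985 ] [-0.02819707 -0.01248124  0.02490346] 0.200524059109984
nose 2382 [-0.01942964 -0.00259244  0.01267798] [-9.10733823e-03  1.97278687e-05  9.54497705e-03] 0.21279874690390782
-1 [-0.00644522 -0.00010651  0.00676997]
1 [-0.0080964  -0.00162778  0.00514488]
```

Emit:
jog_arm([
  {"delta_pos": [-0.02, -0.07, -0.05], "delta_rot": [0, 0, 0.25], "fingers": 94},
  {"delta_pos": [0, 0, 0], "delta_rot": [0, 0, 0], "fingers": 70},
  {"delta_pos": [0, 0, 0], "delta_rot": [0, 0, 0], "fingers": 60},
  {"delta_pos": [0, 0, 0], "delta_rot": [0, 0, 0], "fingers": 45},
  {"delta_pos": [0, 0, 0], "delta_rot": [0, 0, 0], "fingers": 45},
  {"delta_pos": [0, 0, 0], "delta_rot": [0, 0, 0], "fingers": 45},
  {"delta_pos": [0, 0, 0], "delta_rot": [0, 0, 0], "fingers": 45},
], newtons=30)

```text
time: 4.42
position: [0.6232, -0.1752, 0.1915]
tool_rot: [-0.1, 0.995, 0.0, 0.0]
force: [-0.3, 0.2, -0.2]
opening: 0.0538
finger_force: 30.0
```

Emit:
jog_arm([
  {"delta_pos": [0.07, 0.011, 0.01], "delta_rot": [0, 0, 0], "fingers": 45},
  {"delta_pos": [0.07, 0.011, 0.01], "delta_rot": [0, 0, 0], "fingers": 45},
  {"delta_pos": [0.07, 0.011, 0], "delta_rot": [0, 0, 0], "fingers": 45},
  {"delta_pos": [0.07, 0.011, 0], "delta_rot": [0, 0, 0], "fingers": 45},
  {"delta_pos": [0.07, 0.012, 0], "delta_rot": [0, 0, 0], "fingers": 45},
  {"delta_pos": [0, 0, 0], "delta_rot": [0, 0, 0], "fingers": 45},
  {"delta_pos": [0, 0, 0], "delta_rot": [0, 0, 0], "fingers": 45},
])

```text
time: 5.3
position: [0.6437, -0.172, 0.192]
tool_rot: [-0.1, 0.995, 0.0, -0.001]
force: [-3.5, -1.1, -2.7]
opening: 0.0539
finger_force: 30.0
```

```bash
python3 - <<'E'
from h import *
print(sense())
im,d=grab_frame("side"); a=cv2.resize(im[180:380,330:530],(600,600)); cv2.imwrite("pics/s1.png",a[:,:,::-1])
E
```

```text
{'time': 5.3, 'joint_pos': array([-3.90642416e-01,  4.27768329e-01,  1.33539531e+00, -2.76753806e-04,
        1.37974177e+00, -2.16089394e+00]), 'qd': array([-0.00157749, -0.00375655,  0.00139868,  0.00058062,  0.00174008,
       -0.00172881]), 'joint_efforts': array([ 1.26539033e+00, -4.80108190e+01, -3.08379936e+01,  6.43827002e-01,
       -9.06675830e-01, -1.01513264e-02]), 'position': array([ 0.64374534, -0.17196836,  0.19198763]), 'tool_rot': array([-9.95885872e-02,  9.95028474e-01,  1.89290146e-04, -6.43007183e-04]), 'force': array([-3.46441549, -1.05168847, -2.67195914]), 'torque': array([-0.08102349,  0.65620728, -0.03818904]), 'finger_force': 29.997519850730896, 'opening': 0.053873376164517296}
```

View pics/s1.png

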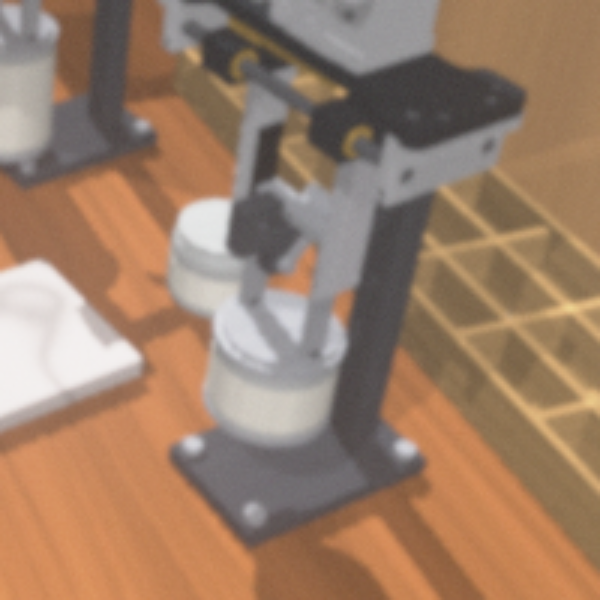

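The picture shows the handle pressed back, with the keeper tilted behind the crossbar at about (300,210). A 3.5 N reaction agrees with the keeper being open. Lifting next.

Emit:
jog_arm([
  {"delta_pos": [0, 0, 0.13], "delta_rot": [0, 0, 0], "fingers": 45},
  {"delta_pos": [0, 0, 0.13], "delta_rot": [0, 0, 0], "fingers": 45},
  {"delta_pos": [0, 0, 0.13], "delta_rot": [0, 0, 0], "fingers": 45},
  {"delta_pos": [0, 0, 0.13], "delta_rot": [0, 0, 0], "fingers": 45},
  {"delta_pos": [0, 0, 0], "delta_rot": [0, 0, 0], "fingers": 45},
  {"delta_pos": [0, 0, 0], "delta_rot": [0, 0, 0], "fingers": 45},
])

```text
time: 6.1
position: [0.6441, -0.1719, 0.2237]
tool_rot: [-0.1, 0.995, 0.0, 0.0]
force: [-0.7, 0.4, -2.8]
opening: 0.0538
finger_force: 30.0
```

```bash
python3 - <<'E'
from h import *
im,d=grab_frame("side"); a=cv2.resize(im[180:380,330:530],(600,600)); cv2.imwrite("pics/s2.png",a[:,:,::-1])
p=pts("side",d,np.ones_like(d,bool)); m=(p[:,0]>.6)&(p[:,0]<.69)&(p[:,1]<-.13)&(p[:,1]>-.21)&(p[:,2]>.05)&(p[:,2]<.165)
print(np.percentile(p[m],[1,50,99],axis=0))
E
```

```text
[[ 0.61147847 -0.20619245  0.10120563]
 [ 0.63173599 -0.19248829  0.14233166]
 [ 0.6807725  -0.14963468  0.16224983]]
```

View pics/s2.png

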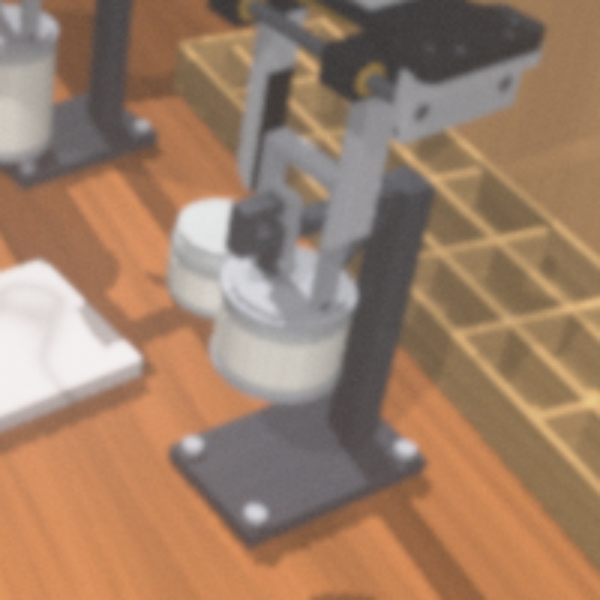

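The can is lifted: the crossbar (300,150) stands well above the nose (260,225). Drawing off along the stand's -x.

Emit:
jog_arm([
  {"delta_pos": [-0.12, -0.02, 0], "delta_rot": [0, 0, 0], "fingers": 45},
  {"delta_pos": [-0.2, -0.033, 0], "delta_rot": [0, 0, 0], "fingers": 45},
  {"delta_pos": [-0.25, -0.04, 0], "delta_rot": [0, 0, 0], "fingers": 45},
  {"delta_pos": [-0.25, -0.04, 0], "delta_rot": [0, 0, 0], "fingers": 45},
  {"delta_pos": [-0.25, -0.04, 0], "delta_rot": [0, 0, 0], "fingers": 45},
  {"delta_pos": [-0.25, -0.04, 0], "delta_rot": [0, 0, 0], "fingers": 45},
  {"delta_pos": [-0.25, -0.04, 0], "delta_rot": [0, 0, 0], "fingers": 45},
  {"delta_pos": [-0.2, -0.03, 0], "delta_rot": [0, 0, 0], "fingers": 45},
  {"delta_pos": [0, 0, 0], "delta_rot": [0, 0, 0], "fingers": 45},
])

```text
time: 7.28
position: [0.5372, -0.1891, 0.2239]
tool_rot: [-0.099, 0.995, 0.0, 0.0]
force: [0.3, 0.2, -4.0]
opening: 0.0538
finger_force: 30.0
```

Emit:
jog_arm([
  {"delta_pos": [0, 0.15, 0], "delta_rot": [0, 0, 0], "fingers": 45},
  {"delta_pos": [0.03, 0.3, 0], "delta_rot": [0, 0, 0], "fingers": 45},
  {"delta_pos": [0.04, 0.4, 0], "delta_rot": [0, 0, 0], "fingers": 45},
  {"delta_pos": [0.04, 0.5, 0], "delta_rot": [0, 0, 0], "fingers": 45},
  {"delta_pos": [0.04, 0.5, 0], "delta_rot": [0, 0, 0], "fingers": 45},
  {"delta_pos": [0.04, 0.45, -0.1], "delta_rot": [0, 0, 0], "fingers": 45},
  {"delta_pos": [0.04, 0.35, -0.2], "delta_rot": [0, 0, 0], "fingers": 45},
  {"delta_pos": [0.02, 0.2, -0.2], "delta_rot": [0, 0, 0], "fingers": 45},
  {"delta_pos": [0, 0, -0.2], "delta_rot": [0, 0, 0], "fingers": 45},
  {"delta_pos": [0, 0, 0], "delta_rot": [0, 0, 0], "fingers": 45},
])

```text
time: 8.52
position: [0.5518, -0.0181, 0.1802]
tool_rot: [-0.1, 0.995, 0.0, -0.002]
force: [0.4, 0.7, -3.2]
opening: 0.0537
finger_force: 30.0
```

```bash
cat > c.py <<'E'
from h import *
import sys
from scipy.optimize import least_squares
s=sense(); print(s["time"],s["position"],s["force"])
for c in ["scene","side"]:
    im,d=grab_frame(c); p=pts(c,d,np.ones_like(d,bool))
    cv2.imwrite(f"pics/{sys.argv[1]}_{c}.png",im[:,:,::-1])
    r=trace("squat_can",c)
    for o in r[:2]: print(c,round(o["p"],2),np.round(o["extent"]))
    zl=s["position"][2]-.193
    x,y,z=p.T; b=p[(np.hypot(x-s["position"][0],y-s["position"][1])<.05)&(z>.07+zl)&(z<.118+zl)]
    # cylinder axis: centre + tilt, fixed radius
    f=lambda q:np.hypot(b[:,0]-q[0]-q[2]*(b[:,2]-b[:,2].min()),b[:,1]-q[1]-q[3]*(b[:,2]-b[:,2].min()))-.035
    t=least_squares(f,[*s["position"][:2],0,0],loss="soft_l1",f_scale=.001); print(c,"can",np.round(t.x,4),len(b))
    sl=p[(x>.46)&(x<.64)&(y<.08)&(y>-.12)&(z>.012)&(z<.018)]; print(" slab",cv2.minAreaRect((sl[:,:2]*1000).astype(np.float32)))
    al=p[(np.hypot(x-s["position"][0],y-s["position"][1])<.038)&(z>.019)&(z<.12)]; print(" zmin",np.percentile(al[:,2],[0.5,2,99]))
E
python3 c.py p1
```

```text
8.525 [ 0.55179908 -0.01808821  0.1801634 ] [ 0.35068508  0.72468564 -3.17365919]
scene 0.68 [333. 254.  41.  85.]
scene can [ 0.5522 -0.0168 -0.003   0.0029] 810
 slab ((553.7943725585938, -18.145477294921875), (120.87470245361328, 121.4021224975586), 11.931889533996582)
 zmin [0.05752314 0.05893995 0.11811984]
side 0.58 [335. 246.  40.  77.]
side can [ 0.5555 -0.0174  0.0025  0.013 ] 740
 slab ((553.1016235351562, -18.74286651611328), (120.11112213134766, 121.88224792480469), 11.745736122131348)
 zmin [0.05835837 0.06049654 0.11795045]
```

View pics/p1_side.png

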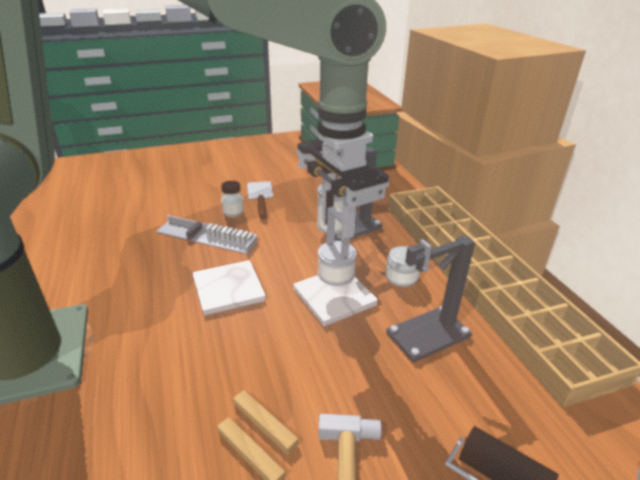

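The side view shows the can upright in the gripper, at (337,265) over the right-hand slab (335,293), with the stand's hook empty. About 40 mm remains to descend.

Emit:
jog_arm([
  {"delta_pos": [0, -0.01, -0.2], "delta_rot": [0, 0, 0], "fingers": 45},
  {"delta_pos": [0, 0, -0.2], "delta_rot": [0, 0, 0], "fingers": 45},
  {"delta_pos": [0, 0, -0.13], "delta_rot": [0, 0, 0], "fingers": 45},
  {"delta_pos": [0, 0, -0.06], "delta_rot": [0, 0, 0], "fingers": 45},
  {"delta_pos": [0, 0, -0.03], "delta_rot": [0, 0, 0], "fingers": 45},
  {"delta_pos": [0, 0, 0], "delta_rot": [0, 0, 0], "fingers": 45},
  {"delta_pos": [0, 0, 0], "delta_rot": [0, 0, 0], "fingers": 45},
])

```text
time: 9.6
position: [0.5533, -0.0186, 0.1451]
tool_rot: [-0.1, 0.995, -0.0, 0.0]
force: [-0.4, -0.0, -3.3]
opening: 0.0538
finger_force: 30.0
```

Emit:
jog_arm([
  {"delta_pos": [0, 0, -0.02], "delta_rot": [0, 0, 0], "fingers": 45},
  {"delta_pos": [0, 0, -0.02], "delta_rot": [0, 0, 0], "fingers": 45},
  {"delta_pos": [0, 0, -0.015], "delta_rot": [0, 0, 0], "fingers": 45},
  {"delta_pos": [0, 0, 0], "delta_rot": [0, 0, 0], "fingers": 45},
])

```text
time: 10.1
position: [0.5528, -0.0186, 0.1412]
tool_rot: [-0.1, 0.995, 0.0, -0.0]
force: [-0.3, -0.4, -3.2]
opening: 0.054
finger_force: 30.0
```

Emit:
jog_arm([
  {"delta_pos": [0, 0, -0.015], "delta_rot": [0, 0, 0], "fingers": 45},
  {"delta_pos": [0, 0, 0], "delta_rot": [0, 0, 0], "fingers": 45},
])

```text
time: 10.35
position: [0.5528, -0.0185, 0.1403]
tool_rot: [-0.1, 0.995, 0.0, -0.0]
force: [0.2, 0.3, -2.8]
opening: 0.054
finger_force: 30.0
```

Emit:
jog_arm([
  {"delta_pos": [0, 0, -0.015], "delta_rot": [0, 0, 0], "fingers": 45},
  {"delta_pos": [0, 0, 0], "delta_rot": [0, 0, 0], "fingers": 45},
])

```text
time: 10.6
position: [0.553, -0.0186, 0.1396]
tool_rot: [-0.1, 0.995, -0.0, 0.0]
force: [0.0, 0.0, -3.6]
opening: 0.054
finger_force: 30.0
```

Emit:
jog_arm([
  {"delta_pos": [0, 0, -0.015], "delta_rot": [0, 0, 0], "fingers": 45},
  {"delta_pos": [0, 0, 0], "delta_rot": [0, 0, 0], "fingers": 45},
])

```text
time: 10.85
position: [0.5531, -0.0185, 0.1395]
tool_rot: [-0.1, 0.995, -0.0, 0.0]
force: [-2.4, 0.8, 3.7]
opening: 0.0538
finger_force: 30.0
```

Emit:
jog_arm([
  {"delta_pos": [0, 0, -0.015], "delta_rot": [0, 0, 0], "fingers": 45},
  {"delta_pos": [0, 0, 0], "delta_rot": [0, 0, 0], "fingers": 45},
])

```text
time: 11.1
position: [0.5532, -0.0185, 0.1396]
tool_rot: [-0.1, 0.995, -0.0, 0.0]
force: [-3.8, 1.0, 8.1]
opening: 0.0541
finger_force: 30.0
```

The can has touched down on the slab: the reaction is 8 N and z has stopped falling. I'll ease the load, open the fingers slowly and check before retreating.

Emit:
jog_arm([
  {"delta_pos": [0, 0, 0.02], "delta_rot": [0, 0, 0], "fingers": 45},
  {"delta_pos": [0, 0, 0], "delta_rot": [0, 0, 0], "fingers": 55},
  {"delta_pos": [0, 0, 0], "delta_rot": [0, 0, 0], "fingers": 60},
  {"delta_pos": [0, 0, 0], "delta_rot": [0, 0, 0], "fingers": 75},
  {"delta_pos": [0, 0, 0], "delta_rot": [0, 0, 0], "fingers": 94},
  {"delta_pos": [0, 0, 0], "delta_rot": [0, 0, 0], "fingers": 94},
  {"delta_pos": [0, 0, 0], "delta_rot": [0, 0, 0], "fingers": 94},
], newtons=10)

```text
time: 11.98
position: [0.553, -0.0186, 0.1389]
tool_rot: [-0.1, 0.995, 0.0, 0.0]
force: [-0.0, -0.5, -0.7]
opening: 0.0935
finger_force: 0.0
```

Emit:
jog_arm([
  {"delta_pos": [0, 0, 0.2], "delta_rot": [0, 0, 0], "fingers": 94},
  {"delta_pos": [0, 0, 0.4], "delta_rot": [0, 0, 0], "fingers": 94},
  {"delta_pos": [0, 0, 0.6], "delta_rot": [0, 0, 0], "fingers": 94},
  {"delta_pos": [0, 0, 0.6], "delta_rot": [0, 0, 0], "fingers": 94},
  {"delta_pos": [0, 0, 0.4], "delta_rot": [0, 0, 0], "fingers": 94},
  {"delta_pos": [0, 0, 0], "delta_rot": [0, 0, 0], "fingers": 94},
  {"delta_pos": [0, 0, 0], "delta_rot": [0, 0, 0], "fingers": 94},
])

```text
time: 12.85
position: [0.5524, -0.0184, 0.2702]
tool_rot: [-0.1, 0.995, 0.0, -0.001]
force: [-0.5, -0.3, 0.1]
opening: 0.0939
finger_force: 0.0
```

```bash
sed -i 's/zl=.*/zl=-.052/; s/np.hypot(x-s\["position"\]\[0\],y-s\["position"\]\[1\])/np.hypot(x-.553,y+.0185)/' c.py; python3 c.py p2
```

```text
12.85 [ 0.5523975  -0.01844371  0.27017748] [-0.49050515 -0.29679344  0.12574538]
scene 0.91 [333. 268.  37.  74.]
scene 0.24 [332. 305.  90.  48.]
scene can [ 0.5536 -0.0176  0.0037  0.0145] 460
 slab ((554.3339233398438, -18.00556182861328), (120.19739532470703, 121.50469970703125), 11.3232421875)
 zmin [0.02071363 0.02903772 0.11796335]
side 0.9 [335. 264.  40.  73.]
side 0.51 [337. 302.  83.  52.]
side can [ 5.556e-01 -1.680e-02 -7.000e-04 -1.000e-04] 700
 slab ((553.0352783203125, -17.8720703125), (120.67047882080078, 123.45878601074219), 11.438101768493652)
 zmin [0.01935859 0.02036195 0.11767096]
```

View pics/p2_side.png

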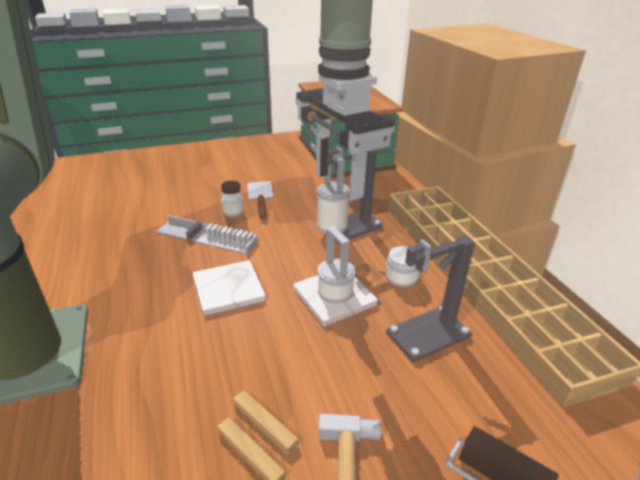

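The view shows the squat can upright at (336,280), in the middle of the right-hand slab. The gripper is clear above it, and the tall can still hangs on its hook.

```bash
python3 -c "
from station import *
print(finish_job())"
```

```text
the job is handed in; nothing more can be done
None
```

The squat can is off its hook and standing upright within about 2 mm of the middle of the right-hand slab; the gripper has let go and is clear, and I handed the job in at about 13 s of the 38 s allowed.

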